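# Ring for the caretaker and hold a spring clip open around the notice card

## Task

First ring the desk bell for the caretaker: press its plunger down to the stop and let it up. Then pick up the big steel spring clip by squeezing its handles fully together and hold it in the air with its open jaws well over the free upright edge of the card on the stand, one jaw each side, near mid-height, touching neither card nor stand, ready for her to slip a sheet in. Finish while holding it open there, with the stand and the other things on the counter left in place.

Things in the scene. Friction and masses are not known exactly. Their poses are not given: they have to be found in the camera images.
- bell_plunger (a joint): travel of the desk bell's spring plunger: 0 m up, 0.006 m at its stop (2 N to start, 5 N at the stop). The bell is a steel dome 73 mm across on a black foot 80 mm across, fixed to the counter; the dome's top is 41 mm above the counter and the plunger, a round brass head 20 mm across on a thin stem, rises from its middle
- bell_top (a point): centre of the top face of the bell's plunger head, 58 mm above the counter when up (it moves down with the plunger)
- clip: big steel spring clip (about 95 g) lying on its side, like a clothes peg seen from above: 100 mm long, 34 mm tall all over. Two 3 mm plate handles spread in a V, jaws at the other end. Origin at the hinge pin, underside; z up along the pin, x from handles to jaws (middle line when shut). Shut, handles reach x = -57 mm, 58 mm wide over their ends, 49 mm at x = -40
- clip_jaw (a joint): angle between the jaws: 0 shut, 0.54 rad open to the stop, sprung shut. Pads 40 mm behind the pin need 4 N to start, 10 N at the stop; grip with 20 to 30 N. Squeezed fully, the handles are parallel, 26 mm over the outside, ending 62 mm behind the pin; the clip lies symmetric between the pads, jaws pointing along the handles, tips 43 mm ahead of the pin, 26 mm apart inside
- clip_tip_a (a point): inside of the tip of the jaw on the clip's +y side, at half the clip's height (17 mm above its underside as it lies), 45 mm from the hinge pin
- clip_tip_b (a point): inside of the tip of the other jaw (the clip's -y side), at half the clip's height, 45 mm from the hinge pin
- card_stand: heavy loose stand (0.9 kg) with a stiff white card upright in it, 3 mm thick, 25 to 115 mm above the counter, in the stand's x-z plane from the free upright edge at x = -60 mm to an aluminium post (16 x 22 mm, 118 mm high) at x = 48. Steel foot plate 90 mm wide, 12 mm high, x = -30 to 70 mm. Origin at counter level in the card's plane; x from the free edge to the post, z up
- card_edge (a point): middle of the card's free upright edge, 70 mm above the counter; its x axis points into the card along its plane, y is square to the card, z up
- padlock: brass padlock lying flat, 65 x 34 x 16 mm, origin under its body; leave alone
- tape_roll: clear tape roll lying flat, 48 mm across, 18 mm high, origin under its centre; leave alone
- small_clip: small black binder clip, 35 x 26 x 12 mm, origin under its block; not the clip to use, leave alone
- rubber_stamp: small wooden hand stamp standing upright, 30 mm across, 53 mm high, origin under its centre; leave alone
- key_tag: steel key with a grey tag, lying flat, 86 x 22 x 4 mm, origin under the key; leave alone
- parcel: small cardboard parcel, 60 x 120 x 45 mm, origin under its centre; leave alone
- pot_plant: small plant in a clay pot, 72 mm across, leaves to 102 mm high, origin under its centre; leave alone
There are look-alikes about, which are no part of the job. Leave any green look-alike of the clip alone. Leave any blue look-alike of the card_stand alone.

How it is judged:
On the way, in this order (a step that is already met when the one before it is completed fails the run):
1. the bell's plunger is pressed down to its stop (value of joint bell_plunger above 0.005 m), for 0.05 s.
2. the clip is lifted off the counter, squeezed open in the fingers (height (world z) of clip above 0.02 m and value of joint clip_jaw above 0.44 rad and contact force between the fingers and clip above 2 N), for 0.2 s.
At the end, for the whole second after the job is handed in: Fingers hold the clip (over 2 N) at rest, open over 0.44 rad, over 20 mm above the counter; both tips 6 mm or more past the free edge, one each side, over 2 mm from the card's middle plane, within 30 mm of mid-height; clip and stand not touching (under 0.3 N); bell plunger up (all of step 2 and value of joint bell_plunger below 0.001 m and contact force between clip and card_stand below 0.3 N and linear speed of clip below 0.02 m/s and x of each of clip_tip_a, clip_tip_b in the frame of card_edge above 0.006 m and z of clip_tip_a in the frame of card_edge between -0.03 and 0.03 m and z of clip_tip_b in the frame of card_edge between -0.03 and 0.03 m and ((y of clip_tip_a in the frame of card_edge above 0.002 m and y of clip_tip_b in the frame of card_edge below -0.002 m) or (y of clip_tip_b in the frame of card_edge above 0.002 m and y of clip_tip_a in the frame of card_edge below -0.002 m))); the arm keeps its last pose, push and grip.
It fails at once if the card stand is shifted by more than 15 mm (distance of card_stand from where it was at the start of the episode above 0.015 m).
It fails at once if another thing on the counter is shifted by more than 25 mm (distance of any of padlock, tape_roll, small_clip, rubber_stamp, key_tag, parcel, pot_plant from where it was at the start of the episode above 0.025 m).
It also fails if it takes over 53 s, if anything falls off the work surface, if the arm or the gripper's body presses on something with over 40 N, if the wrist force passes 120 N, or if a joint passes its speed limit or range.

## Robot

A 6-joint arm with a two-finger parallel gripper is mounted at the origin on the work surface. World frame = base frame: x ahead of the robot, y to its left, z up, the work surface at z = 0. Lengths are in m, angles in rad, forces in N, time in s.
With the tool pointing down it reaches from about 0.275 to 0.975 m from the base axis. Payload 8.4 kg.
Tool frame: the origin (TCP) lies at the very end of the fingers, on their centre line; the grasp point (between the pads) lies 19 mm behind it (env.tcp_to_grasp is the distance from the TCP to the grasp point, in m); z points along the fingers, y is the line along which they close (so a half turn about z gives the same grasp; the last joint's range is limited). The gripper opens to 92 mm and grips with 3 to 60 N. Pads are 20 mm wide; open, the fingers measure 128 mm over their backs; the gripper's body (75 mm by 189 mm) begins 69 mm behind the grasp point.
Start: joints at [-1.282, 0.353, 1.633, -0, 1.155, -0.002], TCP at [0.179, -0.599, 0.215] pointing down, gripper open.
Joint ranges: [-2.63, 2.63], [-0.92, 2.1], [0.06, 2.66], [-1.3, 4.44], [0, 2.69], [-3.02, 3.02]. Speed limits (rad/s): [2.22, 2.22, 2.79, 3.14, 3.14, 3.14].

## Interface

Orientations are given as [roll, pitch, yaw] about the fixed x, y, z axes, in that order (R = Rz(yaw) Ry(pitch) Rx(roll)).
In Python, from rig import readout, grab_frame, hand_in, env gives the robot as it stands.
- The arm moves only by the tool servo_tool, never from a script. Its argument "targets" is a list of rows, each a list of 5 numbers: the opening, from -1 (shut) to 1 (fully open), then the shift along the tool's x, y, z scaled (see below), then the turn about the tool's z scaled (see below). In form: [[grip, tx, ty, tz, yaw], ...]. A call has exactly 10 rows; each row is the pose to reach, as a shift and turn from the pose commanded when the call began, along the tool's axes at that moment; what a row does not reach only later rows make up. The controller multiplies each number of a shift by 120 mm and each number of a turn by 90 degrees. A row lasts 1/8 s, in which the tool goes at most 62.5 mm and 10.7 degrees, less where a joint would pass 70% of its speed; a pose out of reach is approached as far as the arm can. A call with a number of a shift or a turn outside -1 to 1 is refused whole. A call with a gripper value outside its range is refused whole. The fingers move at their own pace and stop on an object; the grip force is fixed at half the most. Time passes only in rows, so rows that repeat a pose let the fingers close, or fill a call up. It gives the time, the measured TCP pose, the force, the opening and the grip force at its end, in the units of the state.
- readout.observe(): the state, without advancing time (a new reading comes with each control period).
- grab_frame(name): name is "scene" or "top" or "wrist"; returns a dict with "frame" (480x640x3 uint8, red, green, blue), "camera_matrix" (3x3 intrinsics, pixels), "rvec" (rotation vector, rad) and "tvec" (3), from world to camera coordinates, as OpenCV has them; the wrist camera has in their place "hand_eye" (4x4, takes a point from camera to tool coordinates, whose origin is the TCP and whose axes are the flange's). Camera axes: x right, y down, z forward; pixel columns grow to the right and rows downward; lengths in m; the calibration is good to about 2 mm. The wrist camera is an equidistant fisheye: a pixel r from the principal point sees the ray r / f radians off the axis. A picture is of the moment at which its call begins: read the wrist's pose just before it. There is no depth.
- hand_in(): hands the job in; it is judged then, once.
The state is a dict: "t": time; "joint_positions": joint angles; "dq": joint speeds; "tau": joint torques, N m; "tool_pos": TCP position; "tcp_rot": TCP orientation; "ft_force": force on the tool from outside, world axes, zero at the start; "moment": the same for the moment, N m; "opening": finger opening in m; "gripper_force": force on a finger pad.
Only numpy, scipy, OpenCV 4.12 (cv2) and the standard library are available. Lean on these libraries where they do the work, as an engineer would, in place of code of your own. Each camera call takes 0.05 s, during which the arm holds its last target. There are 200 camera calls.

## Working session

There is one attempt and no reset: what is moved stays moved. The work goes in short steps, Python scripts to look and compute and a tool call to move; the robot and the scene stay as the last step left them, time stands still between calls to the robot, and variables do not carry over. Pictures are saved under pics/ and viewed, at most 10 in all, crops included, and the job is handed in when it is done.

Besides the shell and the picture viewer there is one more tool, called after "Call:" by a JSON object that holds its "method" and its "body", one argument or row to a line. servo_tool: Moves the arm, as the interface text tells. Its arguments: {"type":"object","properties":{"targets":{"type":"array"}},"required":["targets"]}

```bash
mkdir -p pics; ls
python3 - <<'E'
from rig import readout, grab_frame, env
import cv2
print(readout.observe()); print(env.tcp_to_grasp)
for n in("scene","top","wrist"):
    d=grab_frame(n); cv2.imwrite(f"pics/{n}0.png",d["frame"][:,:,::-1])
    print({k:v for k,v in d.items() if k!="frame"})
E
```

```text
pics
{'t': 0.0, 'joint_positions': array([-1.28237981e+00,  3.53608711e-01,  1.63410664e+00,  1.95046931e-05,
        1.15517891e+00, -2.40290042e-03]), 'dq': array([-7.37840716e-04,  1.86711600e-03,  5.58745585e-05, -1.91306142e-04,
        8.02320260e-04,  1.12097303e-03]), 'tau': array([ 1.33948215e-03, -5.93838537e+01, -3.34212542e+01,  6.97534229e-02,
        2.33424181e-02, -9.79031324e-05]), 'tool_pos': array([ 0.17908105, -0.59830216,  0.21390008]), 'tcp_rot': array([-3.14029109e+00, -2.09615174e-05,  2.90811515e-01]), 'ft_force': array([ 0.207626  , -0.05184495,  0.95386937]), 'moment': array([-0.00230488, -0.01842809,  0.02713414]), 'gripper_force': 0.0, 'opening': 0.09214130679018358}
0.0187
{'camera_matrix': array([[484.89021373,   0.        , 315.77677036],
       [  0.        , 484.89021373, 243.76634041],
       [  0.        ,   0.        ,   1.        ]]), 'rvec': array([ 0.78506858,  2.69913646, -0.95363598]), 'tvec': array([ 0.49596946, -0.18071609,  1.14805339])}
{'camera_matrix': array([[582.65169156,   0.        , 317.48414372],
       [  0.        , 582.65169156, 240.4958641 ],
       [  0.        ,   0.        ,   1.        ]]), 'rvec': array([ 2.20491671, -2.18058488,  0.03398638]), 'tvec': array([-0.00868582,  0.57388685,  1.01749568])}
{'camera_matrix': array([[371.64829954,   0.        , 325.98088878],
       [  0.        , 371.64829954, 246.69181407],
       [  0.        ,   0.        ,   1.        ]]), 'hand_eye': array([[ 1.37110797e-04, -9.56678058e-01, -2.91147858e-01,
         8.16864671e-02],
       [ 9.99999527e-01, -1.49194565e-04,  9.61167636e-04,
         1.50635322e-04],
       [-9.62965665e-04, -2.91147852e-01,  9.56677585e-01,
        -1.69725604e-01],
       [ 0.00000000e+00,  0.00000000e+00,  0.00000000e+00,
         1.00000000e+00]])}
```

View pics/top0.png

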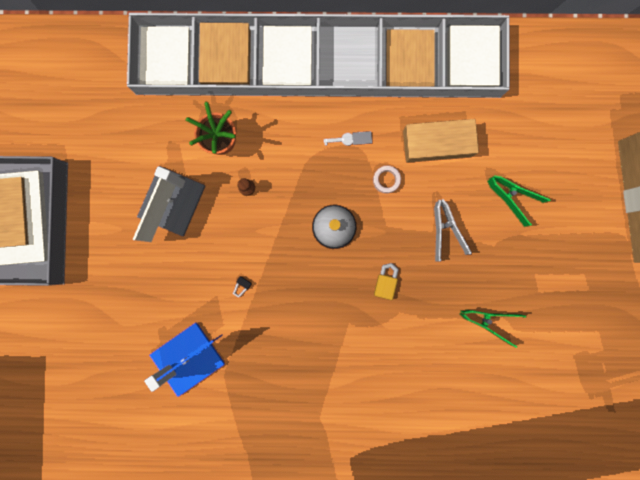

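View pics/scene0.png

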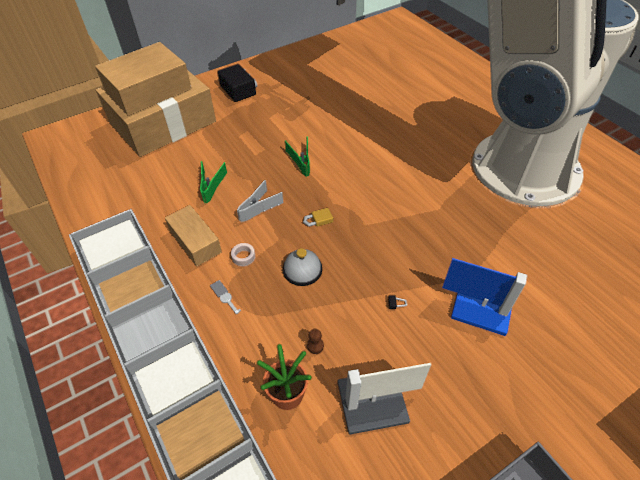

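Candidates in the top view:
- **Clip:** the steel clip at (452,230) is the one to use. The green look-alikes are at (518,200) and (492,325), and the small black clip is at (242,287).
- **Stand:** the grey stand with the white card at (168,205) is the one to use. The blue look-alike is at (185,360).
- **Bell:** it is at (334,226).

I'll check these in one close crop.

Run:
```python
import cv2,numpy as np
t=cv2.imread("pics/top0.png");s=cv2.imread("pics/scene0.png")
def c(im,x,y,w,h): return cv2.resize(im[y:y+h,x:x+w],(400,300),interpolation=cv2.INTER_CUBIC)
cv2.imwrite("pics/m1.png",np.vstack([np.hstack([c(t,405,185,100,75+5)[:300],c(s,220,170,80,60)]),np.hstack([c(t,120,155,120,90),c(s,330,350,120,90)])]))
```

```text
(no output)
```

View pics/m1.png

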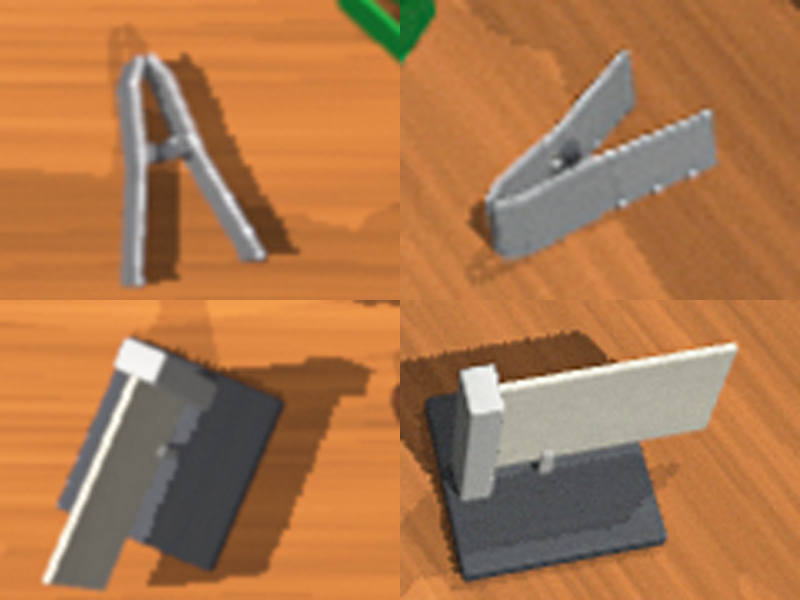

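The crops confirm the choice. The steel clip has its jaws at about (441,200) and handle ends at (438,260) and (469,254). The white card's free top corner is at (134,240) and the post is at (160,178).

```bash
cat > h.py <<'E'
import numpy as np,cv2
from rig import readout,grab_frame,env
from scipy.spatial.transform import Rotation as R
def ray(d,px):
    Rm=cv2.Rodrigues(d["rvec"])[0]; o=-Rm.T@d["tvec"]
    v=Rm.T@np.linalg.solve(d["camera_matrix"],[px[0],px[1],1]); return o,v/np.linalg.norm(v)
def onz(r,z): o,v=r; return o+v*(z-o[2])/v[2]
def tri(r1,r2):
    A=sum(np.eye(3)-np.outer(v,v) for o,v in(r1,r2)); b=sum((np.eye(3)-np.outer(v,v))@o for o,v in(r1,r2))
    p=np.linalg.solve(A,b); return p,[np.linalg.norm(np.cross(p-o,v)) for o,v in(r1,r2)]
def wrist_onz(d,tp,tr,px,z):
    K=d["camera_matrix"]; q=np.array([(px[0]-K[0,2])/K[0,0],(px[1]-K[1,2])/K[1,1]]); th=np.linalg.norm(q)
    v=np.r_[np.sin(th)*q/max(th,1e-9),np.cos(th)]; H=d["hand_eye"]; Rt=R.from_euler("xyz",tr).as_matrix()
    return onz((tp+Rt@H[:3,3],Rt@H[:3,:3]@v),z)
def tool(p,st):  # world point in tool axes, /120 mm
    return R.from_euler("xyz",st["tcp_rot"]).as_matrix().T@(np.array(p)-st["tool_pos"])/.12
E
python3 - <<'E'
from h import *
np.set_printoptions(precision=4,suppress=True)
t=grab_frame("top");s=grab_frame("scene");st=readout.observe()
def brass(d,x,y,w):
    f=cv2.cvtColor(d["frame"][y-w:y+w,x-w:x+w],cv2.COLOR_RGB2HSV)
    m=((f[...,0]>17)&(f[...,0]<32)&(f[...,1]>120)); ys,xs=np.nonzero(m); print(m.sum(),xs.min()+x-w,xs.max()+x-w,ys.min()+y-w,ys.max()+y-w); return xs.mean()+x-w,ys.mean()+y-w
a=brass(t,335,225,9);b=brass(s,301,253,9);print(a,b)
print("bell",tri(ray(t,a),ray(s,b)),onz(ray(t,a),.056),onz(ray(s,b),.054))
tip=onz(ray(t,(441.5,199.7)),.034);ha=onz(ray(t,(437.8,260.5)),.034);hb=onz(ray(t,(469.3,253.8)),.034)
print("clip tip,ha,hb",tip,ha,hb,np.linalg.norm(ha-hb),np.linalg.norm((ha+hb)/2-tip))
u=tip-(ha+hb)/2;print("clip ang",np.degrees(np.arctan2(u[1],u[0])))
# scene check: handle tips top corners
for p in((220+228/5,170+52/5),(220+310/5,170+112/5),(220+93/5,170+200/5)):print("sc",onz(ray(s,p),.034))
post=onz(ray(t,(160.5,178.1)),.115);fr=onz(ray(t,(133.8,239.6)),.115)
print("card",post,fr,"tri",tri(ray(t,(133.8,239.6)),ray(s,(430.8,363.5))),onz(ray(s,(422.4,389.6)),.025))
c=post-fr;print(np.degrees(np.arctan2(c[1],c[0])),np.linalg.norm(c))
print(st["tool_pos"],tool([*(tri(ray(t,a),ray(s,b))[0][:2]),.1],st))
E
```

```text
95 329 340 219 229
75 296 306 248 257
(np.float64(334.5473684210526), np.float64(224.34736842105264)) (np.float64(301.0), np.float64(252.57333333333332))
bell (array([ 0.5994, -0.0313,  0.0558]), [np.float64(0.0003793262486629897), np.float64(0.0003793262486628575)]) [ 0.5997 -0.0315  0.056 ] [ 0.5985 -0.0323  0.054 ]
clip tip,ha,hb [ 0.646  -0.2166  0.034 ] [ 0.5407 -0.2104  0.034 ] [ 0.5529 -0.2646  0.034 ] 0.055475281540816844 0.10141670911525828
clip ang 11.901370325127665
sc [ 0.5524 -0.263   0.034 ]
sc [ 0.5403 -0.2104  0.034 ]
sc [ 0.6435 -0.215   0.034 ]
card [0.667  0.2494 0.115 ] [0.5677 0.29   0.115 ] tri (array([0.5671, 0.2906, 0.1149]), [np.float64(0.0008585907708580796), np.float64(0.0008585907708578689)]) [0.5671 0.2949 0.025 ]
-22.210121566012866 0.1072162436211089
[ 0.1791 -0.5986  0.2143] [ 4.7108 -3.524   0.9543]
```

Call:
{"method": "servo_tool", "body": {
  "targets": [
    [-1,0.1,-0.07,0,0],
    [-1,0.2,-0.15,0,0],
    [-1,0.3,-0.22,0,0],
    [-1,0.4,-0.3,0,0],
    [-1,0.5,-0.37,0,0],
    [-1,0.6,-0.45,0,0],
    [-1,0.7,-0.52,0,0],
    [-1,0.8,-0.6,0,0],
    [-1,0.9,-0.67,0,0],
    [-1,1,-0.75,0,0]
  ]
}}

```text
t: 1.5
tool_pos: [0.269, -0.4774, 0.2146]
tcp_rot: [3.142, -0.0, 0.291]
ft_force: [0.2, -0.6, -0.2]
opening: 0.0008
gripper_force: 0.0
```

Call:
{"method": "servo_tool", "body": {
  "targets": [
    [-1,0.1,-0.07,0,0],
    [-1,0.2,-0.15,0,0],
    [-1,0.3,-0.22,0,0],
    [-1,0.4,-0.3,0,0],
    [-1,0.5,-0.37,0,0],
    [-1,0.6,-0.45,0,0],
    [-1,0.7,-0.52,0,0],
    [-1,0.8,-0.6,0,0],
    [-1,0.9,-0.67,0,0],
    [-1,1,-0.75,0,0]
  ]
}}

```text
t: 2.75
tool_pos: [0.3581, -0.3567, 0.2146]
tcp_rot: [3.142, -0.0, 0.291]
ft_force: [0.2, 0.4, -0.6]
opening: 0.0005
gripper_force: 0.0
```

Call:
{"method": "servo_tool", "body": {
  "targets": [
    [-1,0.1,-0.07,0,0],
    [-1,0.2,-0.15,0,0],
    [-1,0.3,-0.22,0,0],
    [-1,0.4,-0.3,0,0],
    [-1,0.5,-0.37,0,0],
    [-1,0.6,-0.45,0,0],
    [-1,0.7,-0.52,0,0],
    [-1,0.8,-0.6,0,0],
    [-1,0.9,-0.67,0,0],
    [-1,1,-0.75,0,0]
  ]
}}

```text
t: 4.0
tool_pos: [0.4473, -0.2361, 0.2146]
tcp_rot: [3.142, -0.0, 0.291]
ft_force: [0.8, -0.7, 0.0]
opening: 0.0005
gripper_force: 0.0
```

Call:
{"method": "servo_tool", "body": {
  "targets": [
    [-1,0.1,-0.07,0.05,0],
    [-1,0.2,-0.15,0.1,0],
    [-1,0.3,-0.22,0.15,0],
    [-1,0.4,-0.3,0.2,0],
    [-1,0.5,-0.37,0.25,0],
    [-1,0.6,-0.45,0.3,0],
    [-1,0.7,-0.52,0.35,0],
    [-1,0.8,-0.6,0.4,0],
    [-1,0.9,-0.67,0.45,0],
    [-1,1,-0.75,0.5,0]
  ]
}}

```text
t: 5.25
tool_pos: [0.5365, -0.1155, 0.1542]
tcp_rot: [3.142, -0.0, 0.291]
ft_force: [0.2, 0.2, 0.5]
opening: 0.0003
gripper_force: 0.0
```

Call:
{"method": "servo_tool", "body": {
  "targets": [
    [-1,0.1,-0.07,0,0],
    [-1,0.2,-0.14,0.05,0],
    [-1,0.3,-0.21,0.1,0],
    [-1,0.4,-0.28,0.15,0],
    [-1,0.5,-0.35,0.2,0],
    [-1,0.6,-0.42,0.25,0],
    [-1,0.7,-0.5,0.3,0],
    [-1,0.71,-0.52,0.34,0],
    [-1,0.71,-0.52,0.34,0],
    [-1,0.71,-0.52,0.34,0]
  ]
}}

```text
t: 6.5
tool_pos: [0.5994, -0.0324, 0.1139]
tcp_rot: [3.142, 0.0, 0.291]
ft_force: [-0.2, 0.1, -0.3]
opening: 0.0004
gripper_force: 0.0
```

Run:
```python
from h import *
st=readout.observe();print(st["t"],st["tool_pos"],st["tcp_rot"],st["opening"],tool([.5994,-.0315,.058],st))
```

```text
6.5 [ 0.59937826 -0.03236361  0.11388737] [3.14153193e+00 8.60558576e-05 2.90528757e-01] 0.00043559383450881726 [ 0.00227525 -0.00687151  0.4657275 ]
```

Call:
{"method": "servo_tool", "body": {
  "targets": [
    [-1,0,-0.01,0.15,0],
    [-1,0,-0.01,0.3,0],
    [-1,0,-0.01,0.42,0],
    [-1,0,-0.01,0.46,0],
    [-1,0,-0.01,0.49,0],
    [-1,0,-0.01,0.5,0],
    [-1,0,-0.01,0.51,0],
    [-1,0,-0.01,0.515,0],
    [-1,0,-0.01,0.515,0],
    [-1,0,-0.01,0.515,0]
  ]
}}

```text
t: 7.75
tool_pos: [0.5993, -0.0309, 0.0524]
tcp_rot: [3.142, -0.0, 0.291]
ft_force: [-4.1, 0.5, 6.5]
opening: 0.0004
gripper_force: 3.1
```

Call:
{"method": "servo_tool", "body": {
  "targets": [
    [-1,0,0,0.004,0],
    [-1,0,0,0.008,0],
    [-1,0,0,0.012,0],
    [-1,0,0,0.012,0],
    [-1,0,0,0.012,0],
    [-1,0,0,0.012,0],
    [-1,0,0,0.012,0],
    [-1,0,0,0.012,0],
    [-1,0,0,0.012,0],
    [-1,0,0,0.012,0]
  ]
}}

```text
t: 9.0
tool_pos: [0.5993, -0.0309, 0.0522]
tcp_rot: [3.141, -0.0, 0.291]
ft_force: [-6.9, 1.1, 18.8]
opening: 0.0006
gripper_force: 9.6
```

Call:
{"method": "servo_tool", "body": {
  "targets": [
    [-1,0,0,-0.05,0],
    [-1,0,0,-0.2,0],
    [-1,0,0,-0.35,0],
    [-1,-0.05,0.1,-0.5,0],
    [0,-0.1,0.2,-0.6,0],
    [1,-0.15,0.32,-0.7,0],
    [1,-0.2,0.44,-0.7,0],
    [1,-0.26,0.56,-0.7,0],
    [1,-0.32,0.68,-0.7,0.02],
    [1,-0.38,0.77,-0.7,0.048]
  ]
}}

```text
t: 10.25
tool_pos: [0.5815, -0.1336, 0.134]
tcp_rot: [-3.141, 0.001, 0.212]
ft_force: [-0.1, 0.0, 0.0]
opening: 0.0581
gripper_force: 0.0
```

Call:
{"method": "servo_tool", "body": {
  "targets": [
    [1,-0.06,0.12,0,0],
    [1,-0.12,0.24,0,0],
    [1,-0.18,0.36,0,0],
    [1,-0.24,0.48,0,0],
    [1,-0.3,0.6,0,0],
    [1,-0.36,0.72,0,0],
    [1,-0.38,0.75,0,0],
    [1,-0.38,0.75,0,0],
    [1,-0.38,0.75,0,0],
    [1,-0.38,0.75,0,0]
  ]
}}

```text
t: 11.5
tool_pos: [0.5569, -0.2297, 0.1345]
tcp_rot: [-3.142, -0.0, 0.216]
ft_force: [-0.1, 0.6, 1.1]
opening: 0.092
gripper_force: 0.0
```

Run:
```python
from h import *
st=readout.observe();d=grab_frame("wrist")
print(st["t"],st["tool_pos"],st["tcp_rot"],st["opening"],tool([.5634,-.2339,.005],st))
cv2.imwrite("pics/w1.png",d["frame"][:,:,::-1])
```

```text
11.5 [ 0.5568685  -0.22968374  0.13454407] [-3.14151867e+00 -4.05719596e-05  2.16013453e-01] 0.0920239114021262 [0.04558954 0.04606505 1.07953238]
```

View pics/w1.png

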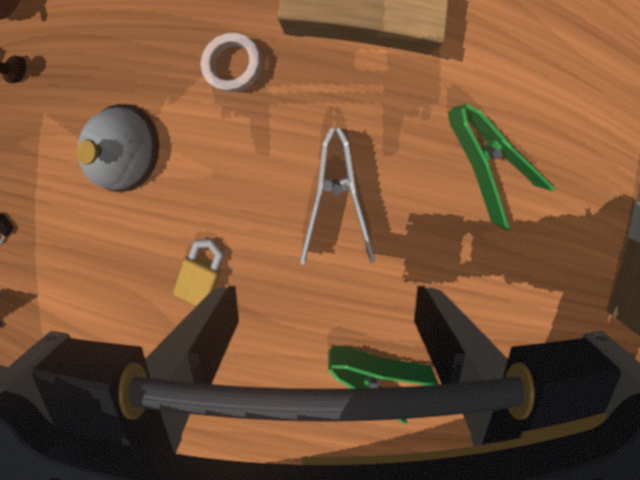

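The wrist view shows the steel clip ahead, upright in the frame: jaw tip at (337,130), handle ends at (304,263) and (372,260). I'll check its position from these pixels.

Run:
```python
from h import *
st=readout.observe();d=grab_frame("wrist")
P=[wrist_onz(d,st["tool_pos"],st["tcp_rot"],p,.034) for p in((337,130),(304,261),(372,258))]
m=(P[1]+P[2])/2;u=P[0]-m;print(P,np.degrees(np.arctan2(u[1],u[0])),np.linalg.norm(u));g=m+.017*u/np.linalg.norm(u);print(g,tool([g[0],g[1],.005],st))
```

```text
[array([ 0.64335424, -0.21931474,  0.034     ]), array([ 0.54152065, -0.2162578 ,  0.034     ]), array([ 0.55509627, -0.26696777,  0.034     ])] 13.203006449272712 0.09762634870125331
[ 0.5648591  -0.23772995  0.034     ] [0.05120272 0.07942323 1.07957596]
```

Call:
{"method": "servo_tool", "body": {
  "targets": [
    [1,0.048,0.06,0.1,0],
    [1,0.048,0.06,0.25,0],
    [1,0.048,0.06,0.4,0],
    [1,0.048,0.06,0.55,0],
    [1,0.048,0.06,0.7,0],
    [1,0.048,0.06,0.8,0],
    [1,0.048,0.06,0.88,0],
    [1,0.048,0.06,0.95,0],
    [1,0.048,0.06,1.0,0],
    [1,0.048,0.06,1.0,0]
  ]
}}

```text
t: 12.85
tool_pos: [0.5637, -0.2359, 0.0143]
tcp_rot: [-3.141, 0.0, 0.215]
ft_force: [1.2, 0.1, -0.6]
opening: 0.0918
gripper_force: 0.0
```

Call:
{"method": "servo_tool", "body": {
  "targets": [
    [1,0,0,0.04,0],
    [1,0,0,0.075,0],
    [0.7,0,0,0.075,0],
    [0.4,0,0,0.075,0],
    [0.1,0,0,0.075,0],
    [-0.2,0,0,0.075,0],
    [-0.5,0,0,0.075,0],
    [-1,0,0,0.075,0],
    [-1,0,0,0.075,0],
    [-1,0,0,0.075,0]
  ]
}}

```text
t: 14.1
tool_pos: [0.5639, -0.2359, 0.0057]
tcp_rot: [3.142, -0.0, 0.215]
ft_force: [-1.4, 0.9, 2.9]
opening: 0.0253
gripper_force: 29.9
```

Run:
```python
from h import *
d=grab_frame("wrist");st=readout.observe();print(st)
cv2.imwrite("pics/w2.png",d["frame"][:,:,::-1])
```

```text
{'t': 14.15, 'joint_positions': array([-3.98734217e-01,  5.90319656e-01,  1.79901012e+00,  5.18172147e-05,
        7.52157371e-01,  9.56622541e-01]), 'dq': array([-0.00109513, -0.00089026,  0.00150776, -0.00036832,  0.00231092,
        0.00048269]), 'tau': array([-1.37359193e-01, -6.33221412e+01, -2.28165007e+01, -2.58652330e-02,
       -2.84978338e-01,  1.12519183e-02]), 'tool_pos': array([ 0.56392876, -0.2359428 ,  0.00567528]), 'tcp_rot': array([ 3.14156079e+00, -1.06628862e-04,  2.15401734e-01]), 'ft_force': array([-0.91820715, -0.16156498,  2.84620651]), 'moment': array([0.13974724, 0.02666518, 0.02746868]), 'gripper_force': 29.85289067029953, 'opening': 0.025670677817387747}
```

View pics/w2.png

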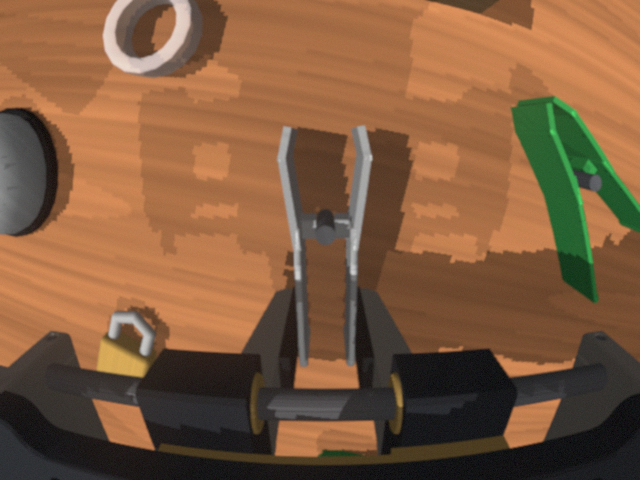

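The clip is squeezed fully open and sits symmetric between the pads, with tips at (288,127) and (362,127). Opening is 25.5 mm at 30 N. Next I'll lift and carry it, turning towards the card.

Call:
{"method": "servo_tool", "body": {
  "targets": [
    [-1,0,0,-0.05,0],
    [-1,0,0,-0.15,0],
    [-1,0,0,-0.27,0],
    [-1,0,0,-0.4,0],
    [-1,0,0,-0.55,0],
    [-1,0,0,-0.7,0],
    [-1,0,0,-0.82,0],
    [-1,0,0,-0.92,0],
    [-1,0,0,-1,0],
    [-1,0,0,-1,0]
  ]
}}

```text
t: 15.4
tool_pos: [0.5642, -0.2361, 0.1262]
tcp_rot: [3.141, -0.001, 0.215]
ft_force: [0.2, -0.4, -1.4]
opening: 0.0255
gripper_force: 29.8
```

Call:
{"method": "servo_tool", "body": {
  "targets": [
    [-1,0,-0.08,0,0],
    [-1,0,-0.17,-0.05,0],
    [-1,0,-0.27,-0.1,0],
    [-1,0,-0.37,-0.15,0],
    [-1,0,-0.47,-0.2,0],
    [-1,0,-0.57,-0.25,0],
    [-1,0,-0.67,-0.25,0],
    [-1,0,-0.77,-0.25,0],
    [-1,0,-0.87,-0.25,0],
    [-1,0,-0.97,-0.25,0]
  ]
}}

```text
t: 16.65
tool_pos: [0.5387, -0.1214, 0.1553]
tcp_rot: [-3.141, 0.0, 0.215]
ft_force: [-0.4, 0.2, -1.3]
opening: 0.0255
gripper_force: 29.8
```

Call:
{"method": "servo_tool", "body": {
  "targets": [
    [-1,0,-0.1,0,0],
    [-1,0,-0.2,0,0],
    [-1,0,-0.3,0,0],
    [-1,0,-0.4,0,0],
    [-1,0,-0.5,0,0],
    [-1,0,-0.6,0,0],
    [-1,0,-0.7,0,0],
    [-1,0,-0.8,0,0],
    [-1,0,-0.9,0,0],
    [-1,0,-1,0,0]
  ]
}}

```text
t: 17.9
tool_pos: [0.5132, -0.0042, 0.1556]
tcp_rot: [3.142, -0.0, 0.215]
ft_force: [0.8, 0.6, -1.1]
opening: 0.0255
gripper_force: 29.8
```

Call:
{"method": "servo_tool", "body": {
  "targets": [
    [-1,0,-0.1,0,0.03],
    [-1,0,-0.2,0,0.07],
    [-1,0,-0.3,0,0.12],
    [-1,0,-0.4,0,0.17],
    [-1,0,-0.5,0,0.22],
    [-1,0,-0.6,0,0.27],
    [-1,0,-0.7,0,0.32],
    [-1,0,-0.8,0,0.36],
    [-1,0,-0.88,0,0.384],
    [-1,0,-0.9,0,0.384]
  ]
}}

```text
t: 19.15
tool_pos: [0.49, 0.1012, 0.1556]
tcp_rot: [-3.142, 0.0, -0.387]
ft_force: [-0.9, -0.1, -0.2]
opening: 0.0254
gripper_force: 29.8
```

Run:
```python
from h import *
st=readout.observe();print(st["t"],st["tool_pos"],st["tcp_rot"],st["opening"],tool([.477,.328,.0587],st))
```

```text
19.15 [0.49004387 0.10119118 0.15555706] [-3.14155944e+00  2.06603354e-05 -3.86738138e-01] 0.025440403773495223 [-0.81353221 -1.70945597  0.80721578]
```

Call:
{"method": "servo_tool", "body": {
  "targets": [
    [-1,-0.05,-0.09,0,0],
    [-1,-0.09,-0.18,0,0],
    [-1,-0.14,-0.28,0,0],
    [-1,-0.19,-0.38,0,0],
    [-1,-0.24,-0.48,0,0],
    [-1,-0.29,-0.58,0,0],
    [-1,-0.33,-0.68,0,0],
    [-1,-0.38,-0.78,0,0],
    [-1,-0.43,-0.88,0,0],
    [-1,-0.48,-0.98,0,0]
  ]
}}

```text
t: 20.4
tool_pos: [0.4814, 0.232, 0.1556]
tcp_rot: [-3.142, -0.0, -0.388]
ft_force: [0.1, 0.2, -1.4]
opening: 0.0255
gripper_force: 29.8
```

Call:
{"method": "servo_tool", "body": {
  "targets": [
    [-1,-0.05,-0.09,0,0],
    [-1,-0.09,-0.18,0,0],
    [-1,-0.14,-0.28,0,0],
    [-1,-0.19,-0.38,0,0],
    [-1,-0.24,-0.48,0,0],
    [-1,-0.29,-0.58,0,0],
    [-1,-0.33,-0.67,0,0],
    [-1,-0.33,-0.73,0,0],
    [-1,-0.33,-0.73,0,0],
    [-1,-0.33,-0.73,0,0]
  ]
}}

```text
t: 21.65
tool_pos: [0.4779, 0.3268, 0.1555]
tcp_rot: [3.141, 0.0, -0.388]
ft_force: [-0.3, 0.0, -0.7]
opening: 0.025
gripper_force: 29.8
```

Run:
```python
from h import *
st=readout.observe();d=grab_frame("wrist");print(st["t"],st["tool_pos"],st["tcp_rot"],st["opening"],tool([.477,.328,.0587],st))
cv2.imwrite("pics/w3.png",d["frame"][:,:,::-1])
```

```text
21.65 [0.47787451 0.32684156 0.15545393] [ 3.14122282e+00  6.90841605e-05 -3.87966421e-01] 0.02497346695913451 [-0.01034231 -0.0064775   0.80628116]
```

View pics/w3.png

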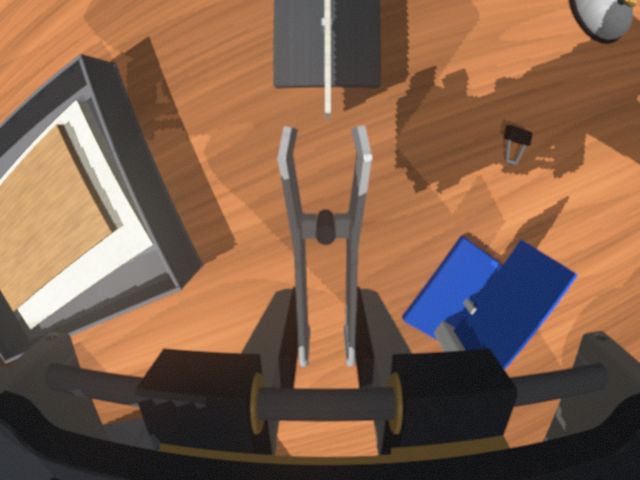

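The card's edge shows at about (328,114), centred between the jaws (288 to 362) and parallel to them, with nothing underneath. I'll descend and look again.

Call:
{"method": "servo_tool", "body": {
  "targets": [
    [-1,-0.01,0,0.05,0],
    [-1,-0.01,0,0.15,0],
    [-1,-0.01,0,0.25,0],
    [-1,-0.01,0,0.37,0],
    [-1,-0.01,0,0.49,0],
    [-1,-0.01,0,0.6,0],
    [-1,-0.01,0,0.7,0],
    [-1,-0.01,0,0.77,0],
    [-1,-0.01,0,0.8,0],
    [-1,-0.01,0,0.8,0]
  ]
}}

```text
t: 22.95
tool_pos: [0.4768, 0.3277, 0.0595]
tcp_rot: [3.142, 0.0, -0.388]
ft_force: [-0.6, 0.0, -1.2]
opening: 0.0254
gripper_force: 29.8
```

Run:
```python
from h import *
st=readout.observe();d=grab_frame("wrist");print(st["t"],st["tool_pos"],st["tcp_rot"],st["opening"],tool([.505,.317,.0587],st))
cv2.imwrite("pics/w4.png",d["frame"][:,:,::-1])
```

```text
22.95 [0.47681885 0.32767617 0.05949609] [ 3.14156222e+00  3.95829384e-05 -3.87806563e-01] 0.02539593196128405 [ 0.25104797 -0.0064467   0.00662399]
```

View pics/w4.png

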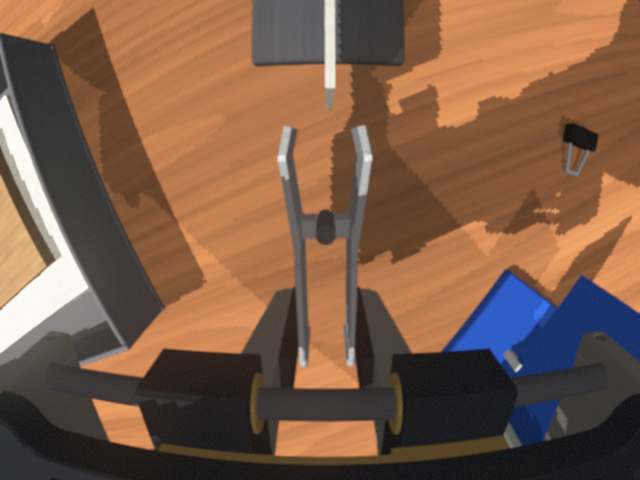

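Run:
```python
from h import *
st=readout.observe();d=grab_frame("wrist")
for n,p,z in(("edge top",(330,89),.115),("edge bot",(330,108),.025),("tipL",(291,128),.088),("tipR",(357,128),.088)):
    w=wrist_onz(d,st["tool_pos"],st["tcp_rot"],p,z);print(n,w,tool(w,st)*120)
print(tool([.5671,.2906,.115],st)*120)
```

```text
edge top [0.56589701 0.28941204 0.115     ] [ 96.85984359   1.88379586 -55.21686784]
edge bot [0.56660015 0.28800194 0.025     ] [98.02582029  2.95581247 34.78298805]
tipL [0.56085125 0.30694029 0.088     ] [ 85.55520622 -12.42524358 -28.21397965]
tipR [0.55146059 0.28401397 0.088     ] [ 85.5310875   12.34975056 -28.2229318 ]
[ 97.52429887   0.32914648 -55.21617228]
```

Call:
{"method": "servo_tool", "body": {
  "targets": [
    [-1,0,0.012,0,0],
    [-1,0.02,0.012,0,0],
    [-1,0.06,0.012,0,0],
    [-1,0.1,0.012,0,0],
    [-1,0.14,0.012,0,0],
    [-1,0.18,0.012,0,0],
    [-1,0.22,0.012,0,0],
    [-1,0.25,0.012,0,0],
    [-1,0.265,0.012,0,0],
    [-1,0.265,0.012,0,0]
  ]
}}

```text
t: 24.3
tool_pos: [0.5057, 0.3142, 0.0595]
tcp_rot: [3.142, 0.0, -0.388]
ft_force: [0.1, 0.3, -0.8]
opening: 0.0251
gripper_force: 29.8
```

Run:
```python
from h import *
st=readout.observe();d=grab_frame("wrist");s=grab_frame("scene")["frame"];print(st["t"],st["tool_pos"],st["opening"],st["gripper_force"],st["ft_force"])
f=d["frame"]
m=np.hstack([cv2.resize(f[20:320,210:450],(400,500)),cv2.resize(s[180:480,230:470],(400,500))])
cv2.imwrite("pics/w5.png",m[:,:,::-1])
```

```text
24.3 [0.50570608 0.31424469 0.05951621] 0.02510535568619545 29.849752485752106 [ 0.05295558  0.31223759 -0.84994667]
```

View pics/w5.png

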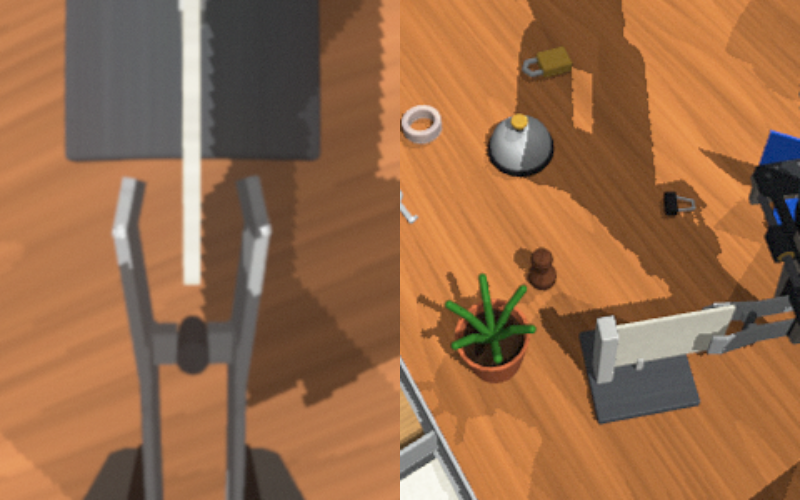

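The wrist view has the card's edge centred between the jaws, at crop (190,283), with the tips at (130,180) and (252,180). The hinge pin is clear behind it. The scene view shows the stand in place and the bell's plunger up, so I'm handing in.

```bash
python3 -c "
from rig import hand_in;print(hand_in())"
```

```text
the job is handed in; nothing more can be done
None
```

I rang the bell, then handed the job in at about 24 s with the steel clip held fully open, its jaws about 18 mm over the card's free edge, one each side; the last pictures and forces showed no contact and the stand in place, but no verdict came back.

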